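# Seat the guide bridge and hold the probe in the bearing ring

### The job

First lower the aluminium guide bridge, without dropping it, onto the two locating pegs of the measuring stand so that it lies flat on both posts, and let go of it. Then take the probe out of its holder by the black handle and lower its rod through the middle of the brass guide hole until the orange band is level with the top of the hole, which puts the tip inside the bearing ring below; the probe must touch neither the guide nor the stand nor the ring. Finish while still holding the probe there, still, upright and centred in the hole, and leave the beaker, the glass dish and the spare bearing where they are.

Things in the scene. Friction and masses are not known exactly. Their poses are not given: they have to be found in the camera images.
- stand: Fixed measuring stand: grey plate 96 x 136 x 12 mm (x, y, z), origin at the centre of its underside, z up. At y = +50 and -50 mm steel posts 22 mm across with flat shoulders 75 mm above the origin, each with a peg 10 mm across on top, 27 mm high, its last 9 mm tapering to 3.6 mm. Between them lies a fixed steel bearing ring, 72 mm across, 40 mm bore, 12 to 29 mm above the origin.
- ring_centre (a point): Centre of the bearing ring's bore at mid height: on the stand's z axis, 20.5 mm above the stand's origin. The probe tip ends here.
- guide: Loose guide bridge, 0.25 kg, flat on the bench: aluminium plate 46 x 130 x 14 mm (x, y, z), origin at the centre of its underside, z up. 14 mm holes at y = +50 and -50 mm take the pegs, either way round. In the middle a 24 mm through hole with a brass bush 37 mm across, 8 mm proud of the plate. Grasp across its width at the middle. Seated, its origin is 75 mm above the stand's.
- guide_mouth (a point): Centre of the 24 mm guide hole at the top of the brass bush, 22 mm above the guide's origin. Seated, 97 mm above the stand's origin.
- holder: Probe holder, fixed to the bench: blue round foot 76 mm across and 8 mm high, grey tube 34 mm across with a 14 mm bore, open top 124 mm above the bench. Origin at the centre of the underside, z up.
- probe: Loose probe, 0.14 kg, hanging upright in the holder, tip 12 mm above the bench. Origin at the centre of its tip, z up the rod. Steel rod 10 mm across from 0 to 112 mm, dark flange 29 mm across from 112 to 118 mm (rests on the holder's tube), black round handle 24 mm across from 118 to 166 mm. Grasp the handle.
- probe_band (a point): Middle of the 10 mm tall orange band on the probe's rod, on the rod's axis 76.5 mm above the tip. With the band's middle at the guide mouth the tip is at ring_centre.
- beaker: Glass beaker, loose, 83 mm across, 113 mm high, origin at the centre of its underside. Bystander.
- dish: Glass dish, loose, 81 mm across, 42 mm high, origin at the centre of its underside. Bystander.
- spare_bearing: Spare steel bearing, loose, 70 mm across, 17 mm high, origin at the centre of its underside. Bystander.
There are look-alikes about, which are no part of the job. There is more than one size of the probe; the one meant has the size given above.

How it is judged (in metres and radians):
On the way, in this order (a step that is already met when the one before it is completed fails the run):
1. the guide bridge is seated on both pegs, flat on the posts, and let go (z of guide in the frame of stand between 0.0725 and 0.0775 m and horizontal distance between guide and stand below 0.005 m and angle between the y axis of guide and the y axis of stand, either way round below 0.1 rad and angle between guide's own z axis and vertical below 0.03 rad and contact force between the fingers and guide below 0.1 N), for 0.2 s.
2. the probe's tip is over the guide hole (z of probe in the frame of guide_mouth above 0 m and horizontal distance between probe and guide_mouth below 0.01 m), for 0.02 s.
At the end, for the whole second after the job is handed in: Guide untouched, flat on both posts (height 2.5 mm, sideways 5 mm, tilt 0.03 rad). Probe held still by the fingers alone, upright within 0.06 rad, touching nothing else; band within 4 mm of the hole's axis, tip within 6 mm of the ring's mid height and 8 mm of its axis (z of guide in the frame of stand between 0.0725 and 0.0775 m and horizontal distance between guide and stand below 0.005 m and angle between the y axis of guide and the y axis of stand, either way round below 0.1 rad and angle between guide's own z axis and vertical below 0.03 rad and contact force between each of the arm, probe and guide below 0.1 N and horizontal distance between probe_band and guide_mouth below 0.004 m and horizontal distance between probe and ring_centre below 0.008 m and z of probe in the frame of ring_centre between -0.006 and 0.006 m and angle between probe's own z axis and vertical below 0.06 rad and linear speed of probe below 0.01 m/s and contact force between the fingers and probe above 1 N and contact force between probe and stand below 0.1 N); the arm keeps its last pose, push and grip.
It fails at once if the probe touches the guide (contact force between probe and guide above 0.3 N).
It fails at once if the probe touches the stand or its ring (contact force between probe and stand above 0.3 N).
It fails at once if a bystander is moved by more than 20 mm (distance of any of beaker, dish, spare_bearing from where it was at the start of the episode above 0.02 m).
It fails at once if the guide is dropped: let go over the stand more than 15 mm above the posts (horizontal distance between guide and stand below 0.06 m and z of guide in the frame of stand above 0.09 m and contact force between the fingers and guide below 0.1 N).
It also fails if it takes over 72 s, if anything falls off the work surface, if the arm or the gripper's body presses on something with over 40 N, if the wrist force passes 120 N, or if a joint passes its speed limit or range.

### The arm

A 7-joint arm with a two-finger parallel gripper is mounted at the origin on a cart in front of the work surface, level with it; the furniture and walls round the work are solid. World frame = base frame: x ahead of the robot, y to its left, z up, the work surface at z = 0. Lengths are in mm, angles in rad, forces in N, time in s.
With the tool pointing down it reaches from about 425 to 1025 mm from the base axis. Payload 3.6 kg.
Tool frame: the origin (TCP) lies midway between the tips of the shut fingers; the grasp point (between the pads) lies 19 mm behind it; z points along the fingers, y is the line along which they close (so a half turn about z gives the same grasp; the last joint's range is limited). The gripper opens to 85 mm and grips with 20 to 120 N. Pads are 22 mm wide; open, the fingers measure 114 mm over their backs; the gripper's body (76 mm by 85 mm) begins 54 mm behind the grasp point. The pads swing forward as they close: fully open they stand 13 mm farther back than shut.
Start: joints at [1.056, 0.591, 0.048, 1.609, -0.033, 0.943, -0.034], TCP at [296.819, -661.459, 231.302] pointing down, gripper open.
Joint ranges: [-2.69, 2.69], [-0.47, 2.24], [-1.27, 1.36], [0.19, 2.51], [-1.53, 4.68], [0.08, 2.07], [-3.09, 3.09]. Speed limits (rad/s): [2.57, 2.57, 3.14, 3.14, 3.14, 3.14, 3.14].

### API

Orientations are given as [roll, pitch, yaw] about the fixed x, y, z axes, in that order (R = Rz(yaw) Ry(pitch) Rx(roll)).
In Python, from workcell import bot gives the robot as it stands.
- The arm moves only by the shell command python3 -m pendant 'ROWS' [FORCE]. ROWS is a JSON object whose one key "moves" holds a list of rows, each an object of numbers: "dx", "dy", "dz": the shift along the tool's x, y, z in m; "twist": the turn about the tool's z in rad; "fingers": the closure, from 0 (fully open) to 1 (shut). A call has 1 to 5 rows; each row shifts and turns the commanded pose from where the row before left it, along the tool's axes as they then stand; what a row does not reach is not made up. A row lasts 1/8 s, in which the tool goes at most 62.5 mm and 10.7 degrees, less where a joint would pass 70% of its speed; a pose out of reach is approached as far as the arm can. A call with a gripper value outside its range is refused whole. The fingers move at their own pace and stop on an object; FORCE is the grip in N (left out, the last holds). Time passes only in rows, so rows that do not move let the fingers close. It gives the time, the measured TCP pose, the force, the opening and the grip force at its end, in the units of the state.
- bot.state(): the state, without advancing time (a new reading comes with each control period).
- bot.get_image(name): name is "side" or "top"; returns the picture (480x640x3 uint8, red, green, blue); there is no depth.
- bot.camera_model(name): a dict with "mtx" (3x3 intrinsics, pixels), "distortion" ([k1, k2, p1, p2, k3] as OpenCV has them; the pictures are not rectified), "camera_from_world" (4x4, takes a point from world to camera coordinates). Camera axes: x right, y down, z forward; pixel columns grow to the right and rows downward; lengths in mm; the calibration is good to about 2 mm. A picture is of the moment at which its call begins. camera_model takes no time and is no camera call.
- bot.hand_in(): hands the job in; it is judged then, once.
The state is a dict: "time_s": time; "joints": joint angles; "qvel": joint speeds; "joint_torque": joint torques, N m; "eef_pos": TCP position; "eef_rot": TCP orientation; "force": force on the tool from outside, world axes, zero at the start; "ft_torque": the same for the moment, N m; "finger_gap": finger opening in mm; "finger_force": force on a finger pad.
Only numpy, scipy, OpenCV 4.12 (cv2) and the standard library are available. Lean on these libraries where they do the work, as an engineer would, in place of code of your own. Each camera call takes 0.05 s, during which the arm holds its last target. There are 200 camera calls.

## Working session

There is one attempt and no reset: what is moved stays moved. The work goes in short steps, Python scripts to look and compute and a shell command to move; the robot and the scene stay as the last step left them, time stands still between calls to the robot, and variables do not carry over. Pictures are saved under pics/ and viewed, at most 10 in all, crops included, and the job is handed in when it is done.

```bash
mkdir -p pics; ls; python3 - <<'E'
from workcell import bot
import cv2,json
for n in ("top","side"):
    cv2.imwrite(f"pics/{n}0.png",bot.get_image(n)[:,:,::-1]); print(n,{k:(v.tolist() if hasattr(v,'tolist') else v) for k,v in bot.camera_model(n).items()})
print(bot.state())
E
```

```text
pics
top {'mtx': [[530.4310796834611, 0.0, 319.2357130152517], [0.0, 530.4310796834611, 242.6139305222119], [0.0, 0.0, 1.0]], 'distortion': [0.014895916150282459, 0.0, 0.0, 0.0, 0.0], 'camera_from_world': [[-0.026762816142649238, -0.9995860047129609, -0.010562710546790673, 74.35158613580818], [-0.9829490237390668, 0.028237388905420262, -0.18169718379275648, 516.5372112683025], [0.18192022538060318, 0.00551987769652354, -0.9832977995234636, 1263.2069511029783], [0.0, 0.0, 0.0, 1.0]]}
side {'mtx': [[443.0340833606931, 0.0, 316.2212787108089], [0.0, 443.0340833606931, 235.3140406057934], [0.0, 0.0, 1.0]], 'distortion': [-0.07706012199865994, 0.0, 0.0, 0.0, 0.0], 'camera_from_world': [[-0.9543362175759805, -0.298132752973894, 0.018953770785203213, 518.4840618824002], [-0.13901904214274582, 0.3870565905237301, -0.9115157166247105, 106.89606833092716], [0.2644165080786077, -0.8725273963242373, -0.41082825233808223, 864.4060111054274], [0.0, 0.0, 0.0, 1.0]]}
{'time_s': 0.1, 'joints': array([ 1.05553813,  0.59205802,  0.04830799,  1.60969653, -0.03329569,
        0.94269073, -0.03371163]), 'qvel': array([-0.00093406, -0.00294199, -0.00017844, -0.00102179, -0.00088468,
        0.00050475,  0.00015008]), 'joint_torque': array([ 4.73116786e-03, -5.49993145e+01,  1.55297957e+00, -1.98825896e+01,
        9.62618185e-03,  3.83994106e-03, -6.51050414e-06]), 'eef_pos': array([ 296.49046057, -660.78607345,  230.23230236]), 'eef_rot': array([-3.13954842e+00,  1.21888685e-04,  4.21826394e-01]), 'force': array([ 0.42082097, -0.70619856, -0.17757129]), 'ft_torque': array([ 0.01385631, -0.01172434,  0.01798862]), 'finger_force': 0.0, 'finger_gap': 85.51731078379426}
```

View pics/top0.png

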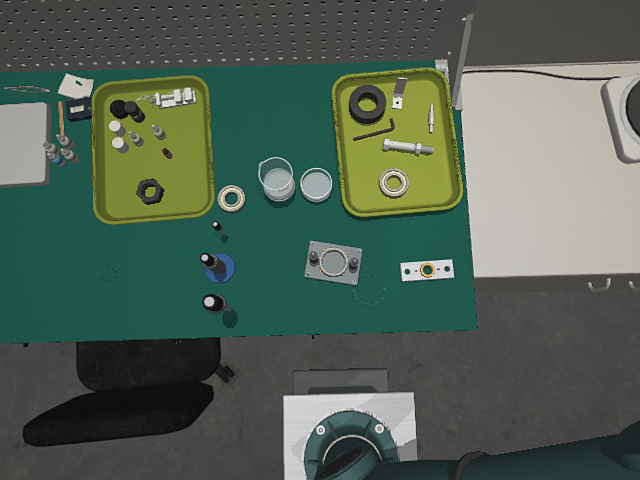

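View pics/side0.png

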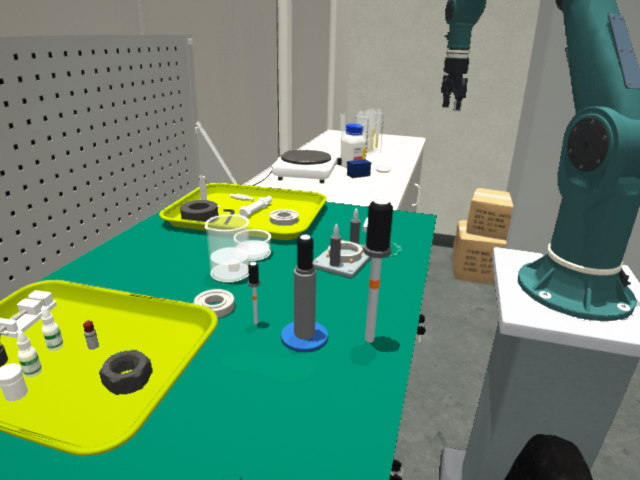

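Top view: guide about (427,270), stand (333,262), holder foot (218,267) with the right probe's handle at (207,258). Decoy probes are at (212,302) (larger) and (216,226) (smaller), and the beaker, dish and spare bearing are at (277,180), (316,184) and (231,198). In the side view the holder is at (304,300) and the stand at (345,255).

```bash
cat > h.py <<'E'
from workcell import bot
import cv2,numpy as np
def cam(n):
    m=bot.camera_model(n); return np.array(m["mtx"]),np.array(m["distortion"]),np.array(m["camera_from_world"])
def ray(n,px):
    K,d,T=cam(n); u=cv2.undistortPoints(np.array([[px]],float),K,d)[0,0]
    R=T[:3,:3]; return -R.T@T[:3,3], R.T@np.array([u[0],u[1],1])
def plane(n,px,z):
    c,v=ray(n,px); return c+v*(z-c[2])/v[2]
def proj(n,p):
    K,d,T=cam(n); return cv2.projectPoints(np.array([p],float),cv2.Rodrigues(T[:3,:3])[0],T[:3,3],K,d)[0][0,0]
def blobs(mask,box,amin=20):
    m=np.zeros_like(mask,dtype=np.uint8);x0,y0,x1,y1=box;m[y0:y1,x0:x1]=mask[y0:y1,x0:x1]
    n,l,s,c=cv2.connectedComponentsWithStats(m); return [(s[i],c[i],(l==i).astype(np.uint8)) for i in range(1,n) if s[i,4]>=amin]
E
python3 - <<'E'
from h import *
I=cv2.imread("pics/top0.png"); h=cv2.cvtColor(I,cv2.COLOR_BGR2HSV)
notgreen=~((h[...,0]>70)&(h[...,0]<95)&(h[...,1]>100))
np.set_printoptions(precision=1,suppress=True)
# guide
for s,c,m in blobs((h[...,1]<60)&(h[...,2]>140),(390,250,465,290),100):
    m=cv2.morphologyEx(m,cv2.MORPH_CLOSE,np.ones((9,9)))
    r=cv2.minAreaRect(cv2.findContours(m,0,2)[0][0]); print("guide",s,r); B=[plane("top",p,14) for p in cv2.boxPoints(r)]; print(np.array(B),np.mean(B,0))
for s,c,m in blobs((h[...,0]>10)&(h[...,0]<35)&(h[...,1]>80),(410,255,445,285),20): print("brass",s,c,plane("top",c,22))
# stand
for s,c,m in blobs(notgreen,(290,230,375,295),300):
    r=cv2.minAreaRect(cv2.findContours(m,0,2)[0][0]); B=[plane("top",p,12) for p in cv2.boxPoints(r)];print("stand",s,r,np.array(B),np.mean(B,0))
for s,c,m in blobs((h[...,0]>100)&(h[...,0]<125)&(h[...,1]>120),(190,240,250,295),50):print("foot",s,plane("top",c,8))
for n,b in(("handle",(190,245,222,270)),("big",(195,288,228,313)),("small",(208,218,222,232))):
  for s,c,m in blobs((h[...,2]<45),b,10):print(n,s,c,plane("top",c,178))
C=I[225:300,185:465]
C1=cv2.resize(I[232:292,295:465],None,fx=4.6,fy=4.6,interpolation=2);C2=cv2.resize(I[210:320,185:265],None,fx=2.5,fy=2.5,interpolation=2)
out=np.zeros((C1.shape[0]+C2.shape[0],C1.shape[1],3),np.uint8);out[:C1.shape[0]]=C1;out[C1.shape[0]:,:C2.shape[1]]=C2
S=cv2.imread("pics/side0.png")[195:285,290:440];S=cv2.resize(S,None,fx=3,fy=3);out[C1.shape[0]:C1.shape[0]+270,300:750]=S
cv2.imwrite("pics/z.png",out)
E
```

```text
guide [400 259  54  22 715] ((426.6979675292969, 269.7715759277344), (18.31049156188965, 52.29533386230469), 85.91438293457031)
[[ 468.  -141.3   14. ]
 [ 473.8 -272.5   14. ]
 [ 427.6 -272.4   14. ]
 [ 421.9 -142.    14. ]] [ 447.8 -207.1   14. ]
brass [420 263  15  14 101] [427.  269.6] [ 447.2 -206.4   22. ]
stand [ 304  240   59   46 2075] ((332.87298583984375, 262.6378479003906), (54.43094253540039, 38.21083068847656), 8.972626686096191) [[437.8 103.3  12. ]
 [533.8  86.1  12. ]
 [507.9 -49.6  12. ]
 [412.7 -30.7  12. ]] [473.   27.3  12. ]
foot [205 253  30  30 435] [464.  307.8   8. ]
handle [200 253  14  13  85] [208.2 260.1] [461.9 305.7 178. ]
big [202 294  21  18 188] [214.1 303. ] [367.2 291.9 178. ]
small [212 221   9   9  37] [217.2 226.2] [538.3 286.6 178. ]
```

View pics/z.png

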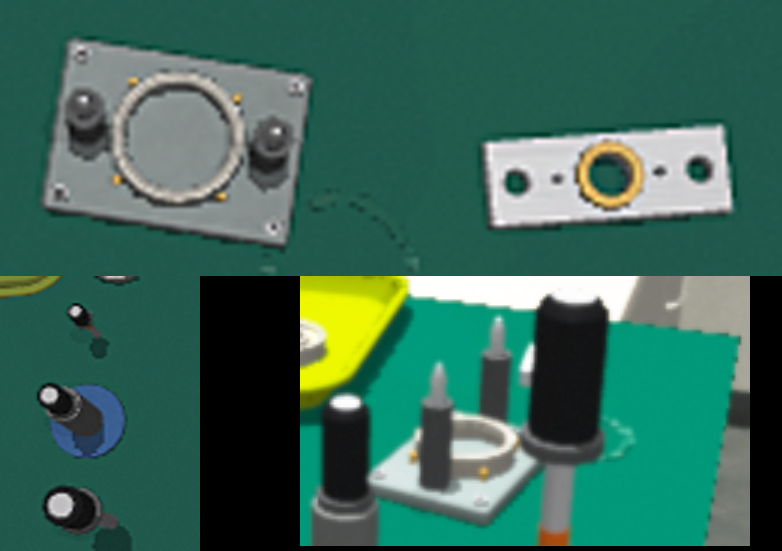

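The crop shows the pegs as dark round tips at original pixels (313.5,253) and (355,260), and the guide's brass bush and peg holes are clear. The size checks fit: guide 46x131, stand 97x137. I'll refine by triangulating across both views.

```bash
cat >> h.py <<'E'
def tri(pt,ps):
    A=np.zeros((3,3));b=np.zeros(3);R=[]
    for n,p in(("top",pt),("side",ps)):
        c,v=ray(n,p);v=v/np.linalg.norm(v);P=np.eye(3)-np.outer(v,v);A+=P;b+=P@c;R.append((c,v))
    x=np.linalg.solve(A,b);(c,v),(d,w)=R;k=np.cross(v,w);return x,abs((d-c)@k)/np.linalg.norm(k)
E
python3 - <<'E'
from h import *
np.set_printoptions(precision=1,suppress=True)
I=cv2.imread("pics/top0.png"); h=cv2.cvtColor(I,cv2.COLOR_BGR2HSV)
T=[(313.5,252.8),(355,260)];S=[(336,225),(356.3,209.5)]
for a,b in zip(T,S):print("peg",plane("top",a,102),plane("side",b,102),tri(a,b))
for s,c,m in blobs((h[...,1]<45)&(h[...,2]>120),(316,245,350,280),60):
    e=cv2.fitEllipse(cv2.findContours(m,0,2)[0][0]); print("ring",s[4],e[:2],plane("top",e[0],29))
for s,c,m in blobs((h[...,2]>200)&(h[...,1]<60),(195,250,215,268),8): print("cap",s[4],c,plane("top",c,178))
J=cv2.imread("pics/side0.png");g=cv2.cvtColor(J,cv2.COLOR_BGR2HSV)
for n,b in(("cap",(292,228,318,245)),("big",(360,195,400,212)),("small",(244,255,264,270))):
  for s,c,m in blobs((g[...,2]>200)&(g[...,1]<60),b,8):print(n,s,c,plane("side",c,178))
for s,c,m in blobs((h[...,2]>180)&(h[...,1]<60),(195,288,228,313),8): print("bigcap",s[4],c)
for n,c,s in(("big",(208,301),(380,203)),("h",(205,257.5),(305.5,237))):print(n,tri(c,s))
for p in[(443,0)]:pass
for n,q,z in(("hole1",(295+516/4.6,232+181/4.6),14),("hole2",(295+700/4.6,232+168/4.6),14)):print(n,plane("top",q,z))
for s,c,m in blobs((g[...,0]>100)&(g[...,0]<125)&(g[...,1]>120),(270,310,340,355),50):
    x0,y0,w,hh=s[:4];print("foot side",plane("side",(x0+w/2,y0+16),8),s,c)
E
```

```text
peg [484.3  73.9 102. ] [478.3  83.1 102. ] (array([482.9,  73.6,  98. ]), np.float64(4.2002599966533385))
peg [464.4 -23.3 102. ] [459.3 -15.2 102. ] (array([462.9, -23.7,  98.9]), np.float64(3.8647517367840676))
ring 988 ((333.12335205078125, 264.2203369140625), (31.260417938232422, 77.02014923095703)) [466.2  27.   29. ]
cap 11 [204.1 257.2] [468.8 315.  178. ]
cap [301 235   9   4  31] [304.9 236.5] [465.6 314.8 178. ]
big [360 195  40  15 393] [380.2 199.7] [390.  118.4 178. ]
small [244 255  20   6  95] [252.9 257. ] [508.9 398.8 178. ]
small [244 263   4   7  23] [245.3 266.5] [506.8 426.  178. ]
small [250 262   6   3  14] [252.5 263. ] [502.3 414.4 178. ]
bigcap 64 [209.  301.2]
big (array([365.9, 292.6, 234.9]), np.float64(2.8464567860338494))
h (array([466.8, 312.9, 176.6]), np.float64(2.9285860032736877))
hole1 [ 445.1 -158.1   14. ]
hole2 [ 449.5 -258.4   14. ]
foot side [460.6 327.4   8. ] [281 322  47  30 799] [303.9 338.5]
```

```bash
python3 -m pendant '{"moves":[{"dx":0.04,"dy":-0.044,"twist":-0.18,"fingers":0},{"dx":0.048,"dy":-0.036,"twist":-0.18,"fingers":0},{"dx":0.053,"dy":-0.027,"twist":-0.18,"fingers":0},{"dx":0.057,"dy":-0.017,"twist":-0.18,"fingers":0},{"dx":0.06,"dy":-0.007,"twist":-0.18,"fingers":0}]}' 40; cat >> h.py <<'E'
def go(x,y,z,yaw):
    "tool-frame distance from the measured pose to a target (m), twist in rad"
    s=bot.state();p=np.array(s["eef_pos"]);r=s["eef_rot"]
    from scipy.spatial.transform import Rotation as Ro
    R=Ro.from_euler("xyz",r).as_matrix();d=R.T@(np.array([x,y,z])-p)/1000
    print("pos",np.round(p,1),"rot",np.round(r,4),"d",np.round(d,4),"twist",round(((r[2]-yaw+np.pi)%(2*np.pi))-np.pi,4),"F",np.round(s["force"],1),"gap",round(s["finger_gap"],1),s["finger_force"],"j",np.round(s["joints"],2),s["time_s"])
E
python3 -c "from h import *;go(447.3,-207.3,130,1.615)"
```

```text
pos [ 296.5 -660.8  230.2] rot [-3.1395e+00  1.0000e-04  4.2180e-01] d [ 0.3233 -0.3518  0.1009] twist -1.1932 F [ 0.4 -0.7 -0.2] gap 85.5 0.0 j [ 1.06  0.59  0.05  1.61 -0.03  0.94 -0.03] 0.1schema error: expected keys dx, dy, dz, twist, fingers
```

All keys are required in each row.

```bash
python3 -m pendant '{"moves":[{"dx":0.04,"dy":-0.044,"dz":0,"twist":-0.18,"fingers":0},{"dx":0.048,"dy":-0.036,"dz":0,"twist":-0.18,"fingers":0},{"dx":0.053,"dy":-0.027,"dz":0,"twist":-0.18,"fingers":0},{"dx":0.057,"dy":-0.017,"dz":0,"twist":-0.18,"fingers":0},{"dx":0.06,"dy":-0.007,"dz":0,"twist":-0.18,"fingers":0}]}' 40; python3 -c "from h import *;go(447.3,-207.3,130,1.615)"
```

```text
time_s: 0.72
eef_pos: [390.6, -375.7, 231.2]
eef_rot: [-3.142, -0.0, 1.328]
force: [0.6, 0.6, 1.0]
finger_gap: 85.6
finger_force: 0.0
pos [ 390.6 -375.7  231.2] rot [-3.1416 -0.      1.3276] d [0.1771 0.0145 0.1012] twist -0.2874 F [0.6 0.6 1. ] gap 85.6 0.0 j [ 0.86  0.37 -0.23  2.01  0.12  0.77  0.32] 0.725
```

```bash
python3 -m pendant '{"moves":[{"dx":0.059,"dy":0.005,"dz":0.02,"twist":0,"fingers":0},{"dx":0.059,"dy":0.005,"dz":0.02,"twist":0,"fingers":0},{"dx":0.058,"dy":0.0045,"dz":0.02,"twist":-0.14,"fingers":0},{"dx":0,"dy":0,"dz":0.04,"twist":-0.14,"fingers":0},{"dx":0,"dy":0,"dz":0,"twist":0,"fingers":0}]}'; python3 - <<'E'
from h import *
go(447.3,-207.3,2,1.615)
I=bot.get_image("top");cv2.imwrite("pics/a.png",cv2.resize(I[200:300,360:480,::-1],None,fx=5,fy=5))
E
```

```text
time_s: 1.35
eef_pos: [445.6, -209.2, 129.2]
eef_rot: [-3.135, -0.003, 1.602]
force: [-0.5, 0.1, -0.1]
finger_gap: 85.6
finger_force: 0.0
pos [ 445.6 -209.2  129.2] rot [-3.1355e+00 -2.9000e-03  1.6021e+00] d [0.0015 0.0026 0.1272] twist -0.0129 F [-0.5  0.1 -0.1] gap 85.6 0.0 j [ 0.56  0.48 -0.28  2.19  0.26  0.51  0.11] 1.35
```

View pics/a.png

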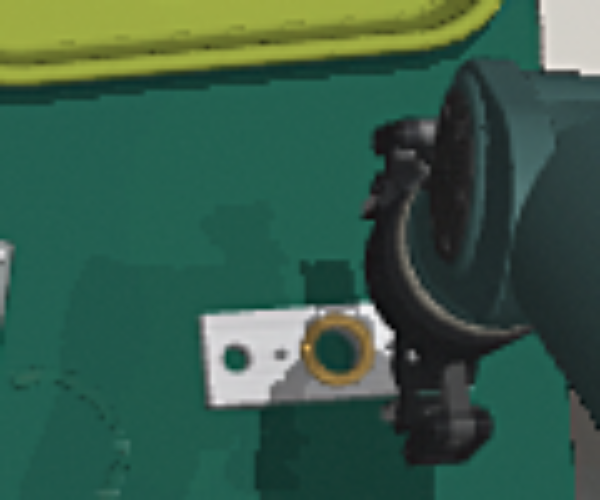

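The gripper straddles the guide; its shadow and the bush at crop (340,350) agree with the measurement. Descending.

```bash
python3 -m pendant '{"moves":[{"dx":0.0015,"dy":0.0025,"dz":0.045,"twist":-0.013,"fingers":0},{"dx":0,"dy":0,"dz":0.045,"twist":0,"fingers":0},{"dx":0,"dy":0,"dz":0.025,"twist":0,"fingers":0},{"dx":0,"dy":0,"dz":0.01,"twist":0,"fingers":0},{"dx":0,"dy":0,"dz":0,"twist":0,"fingers":0}]}'; python3 -c "from h import *;go(447.3,-207.3,2,1.615)"
```

```text
time_s: 2.02
eef_pos: [450.7, -210.1, 6.9]
eef_rot: [3.141, 0.001, 1.613]
force: [-0.2, 0.2, 0.0]
finger_gap: 85.4
finger_force: 0.0
pos [ 450.7 -210.1    6.9] rot [3.1408e+00 1.1000e-03 1.6127e+00] d [ 0.0029 -0.0033  0.0049] twist -0.0023 F [-0.2  0.2  0. ] gap 85.4 0.0 j [ 0.44  0.7  -0.13  2.24  0.38  0.22  0.01] 2.025
```

```bash
python3 -m pendant '{"moves":[{"dx":0.003,"dy":-0.003,"dz":0.004,"twist":0,"fingers":0},{"dx":0,"dy":0,"dz":0,"twist":0,"fingers":0.35},{"dx":0,"dy":0,"dz":0,"twist":0,"fingers":0.35},{"dx":0,"dy":0,"dz":0,"twist":0,"fingers":0.35}]}' 50; python3 -c "from h import *;go(447.3,-207.3,2,1.615)"
```

```text
time_s: 2.52
eef_pos: [447.3, -206.3, 2.6]
eef_rot: [3.141, 0.0, 1.615]
force: [0.2, -1.1, 0.4]
finger_gap: 55.3
finger_force: 0.0
pos [ 447.3 -206.3    2.6] rot [3.1410e+00 3.0000e-04 1.6147e+00] d [-0.001  -0.      0.0006] twist -0.0003 F [ 0.2 -1.1  0.4] gap 55.3 0.0 j [ 0.43  0.71 -0.12  2.25  0.39  0.2   0.  ] 2.525
```

```bash
python3 -m pendant '{"moves":[{"dx":0,"dy":0,"dz":0,"twist":0,"fingers":0.7},{"dx":0,"dy":0,"dz":0,"twist":0,"fingers":0.7},{"dx":0,"dy":0,"dz":0,"twist":0,"fingers":0.7},{"dx":0,"dy":0,"dz":0,"twist":0,"fingers":0.7}]}' 60; python3 -c "from h import *;go(447.3,-207.3,2,1.615)"
```

```text
time_s: 3.02
eef_pos: [446.5, -206.3, 2.8]
eef_rot: [-3.141, 0.0, 1.615]
force: [-0.7, 0.5, 6.2]
finger_gap: 44.3
finger_force: 60.9
pos [ 446.5 -206.3    2.8] rot [-3.1407e+00  3.0000e-04  1.6146e+00] d [-0.0011  0.0007  0.0008] twist -0.0004 F [-0.7  0.5  6.2] gap 44.3 60.91325640678406 j [ 0.43  0.71 -0.12  2.25  0.39  0.2   0.  ] 3.025
```

```bash
python3 -m pendant '{"moves":[{"dx":0,"dy":0,"dz":-0.02,"twist":0,"fingers":0.7},{"dx":0,"dy":0,"dz":-0.04,"twist":0,"fingers":0.7},{"dx":0,"dy":0,"dz":-0.05,"twist":0,"fingers":0.7},{"dx":0,"dy":0,"dz":-0.04,"twist":0,"fingers":0.7},{"dx":0,"dy":0,"dz":0,"twist":0,"fingers":0.7}]}'; python3 -c "from h import *;go(473.5,26.5,152,1.381)"
```

```text
time_s: 3.65
eef_pos: [448.8, -206.9, 154.8]
eef_rot: [3.136, 0.003, 1.614]
force: [0.3, 0.3, -3.2]
finger_gap: 43.9
finger_force: 62.6
pos [ 448.8 -206.9  154.8] rot [3.1359e+00 2.6000e-03 1.6142e+00] d [0.2322 0.0348 0.0024] twist 0.2332 F [ 0.3  0.3 -3.2] gap 43.9 62.64202952384949 j [ 0.59  0.44 -0.32  2.18  0.26  0.56  0.12] 3.65
```

```bash
python3 -m pendant '{"moves":[{"dx":0.03,"dy":0.005,"dz":0,"twist":0,"fingers":0.7},{"dx":0.05,"dy":0.0075,"dz":0,"twist":0,"fingers":0.7},{"dx":0.06,"dy":0.009,"dz":0,"twist":0,"fingers":0.7},{"dx":0.05,"dy":0.0075,"dz":0,"twist":0,"fingers":0.7},{"dx":0.04,"dy":0.006,"dz":0,"twist":0,"fingers":0.7}]}'; python3 -m pendant '{"moves":[{"dx":0,"dy":0,"dz":0,"twist":0.08,"fingers":0.7},{"dx":0,"dy":0,"dz":0,"twist":0.08,"fingers":0.7},{"dx":0,"dy":0,"dz":0,"twist":0.07,"fingers":0.7},{"dx":0,"dy":0,"dz":0,"twist":0,"fingers":0.7},{"dx":0,"dy":0,"dz":0,"twist":0,"fingers":0.7}]}'; python3 - <<'E'
from h import *
go(473.5,26.5,125,1.381)
I=bot.get_image("top")[200:300,280:400,::-1];J=bot.get_image("side")[170:290,290:410,::-1]
cv2.imwrite("pics/b.png",np.hstack([cv2.resize(I,(600,500)),cv2.resize(J,(500,500))[:,150:350]]))
cv2.imwrite("pics/b_top.png",I);cv2.imwrite("pics/b2.png",cv2.resize(J,(600,600)))
E
```

```text
time_s: 4.28
eef_pos: [470.7, 27.3, 150.7]
eef_rot: [-3.139, -0.0, 1.617]
force: [0.9, 0.1, -2.5]
finger_gap: 44.0
finger_force: 62.6
time_s: 4.9
eef_pos: [471.2, 25.0, 151.4]
eef_rot: [-3.14, 0.001, 1.386]
force: [0.5, -0.6, -2.6]
finger_gap: 44.1
finger_force: 62.6
pos [471.2  25.  151.4] rot [-3.1398e+00  6.0000e-04  1.3859e+00] d [0.0019 0.002  0.0264] twist 0.0049 F [ 0.5 -0.6 -2.6] gap 44.1 62.58151173591614 j [ 0.05  0.42 -0.25  2.22  0.2   0.52 -0.55] 4.9
```

View pics/b2.png

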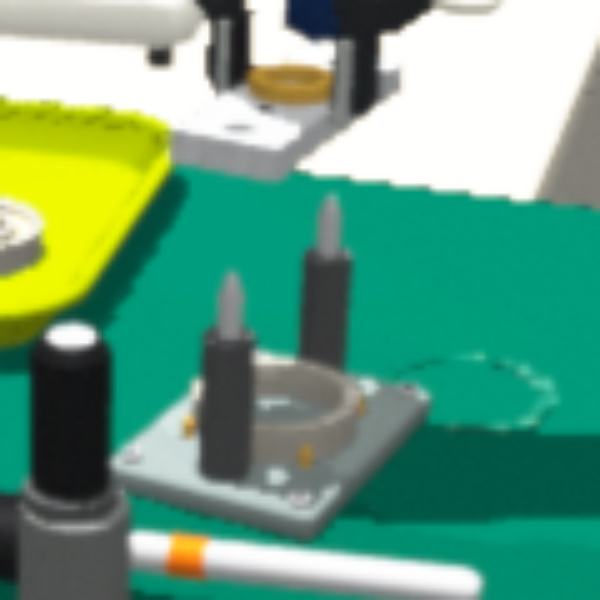

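The side crop shows the held guide above and behind the stand, with the bush at full-image pixel (348,186). The larger look-alike probe, which was standing, now lies on the bench near the holder. I'll check the full scene.

```bash
python3 - <<'E'
from h import *
I=bot.get_image("top")[:,:,::-1];J=bot.get_image("side")[:,:,::-1]
cv2.imwrite("pics/t1.png",I);cv2.imwrite("pics/s1.png",J)
a=cv2.resize(I[160:340,150:390],(800,600))[:,:]
cv2.imwrite("pics/c.png",a)
go(473.5,26.5,125,1.381)
h=cv2.cvtColor(np.ascontiguousarray(J),cv2.COLOR_BGR2HSV)
for s,c,m in blobs((h[...,0]>10)&(h[...,0]<30)&(h[...,1]>90),(335,178,362,196),15):
  e=cv2.fitEllipse(cv2.findContours(m,0,2)[0][0]);print("brass side",s,c,e[0],plane("side",e[0],171))
E
```

```text
pos [471.8  25.  152.1] rot [-3.1412e+00  1.0000e-04  1.3850e+00] d [0.0018 0.0014 0.0271] twist 0.004 F [ 0.4  0.5 -2. ] gap 44.2 62.581483125686646 j [ 0.05  0.41 -0.25  2.22  0.2   0.52 -0.55] 5.1
brass side [339 183  18   8 119] [347.38655462 186.14285714] (347.1689453125, 185.63697814941406) [469.78047871  38.62537601 171.        ]
```

View pics/c.png

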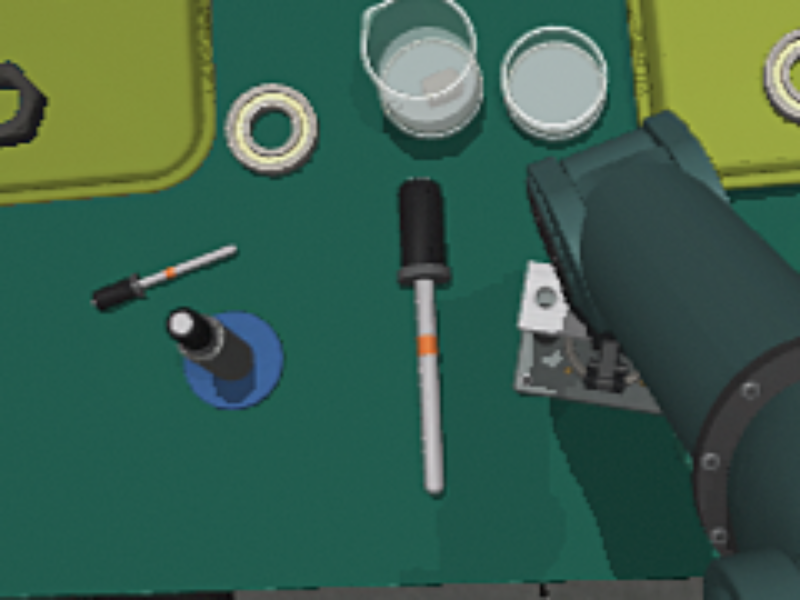

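The decoys have merely toppled; they lie clear, and the bystanders have not moved. The guide's +y hole is visible at full-image pixel (313.5,249), so I'll compare it with the peg.

```bash
python3 - <<'E'
from h import *
np.set_printoptions(precision=1,suppress=True)
I=cv2.imread("pics/t1.png");g=cv2.cvtColor(I,cv2.COLOR_BGR2GRAY)
for s,c,m in blobs(g<165,(308,243,319,254),5):
   if s[4]<60: print("hole",s,c,plane("top",c,152.1-2.8+14),plane("top",c,152.1-2.8+7))
hsv=cv2.cvtColor(I,cv2.COLOR_BGR2HSV)
a=cv2.resize(g[236:262,303:322],None,fx=1,fy=1);print(a)
for z in (97,99,101):
  A,B=plane("side",(336,225),z),plane("side",(356.3,209.5),z);print(z,A,B,(A+B)/2)
P=cv2.imread("pics/top0.png",0);print(P[246:262,306:321]);print(P[253:268,348:362])
E
```

```text
hole [317 243   2   5   6] [317.8 244.7] [492.4  62.6 163.3] [493.7  62.7 156.3]
hole [310 246   7   7  36] [313.3 248.8] [483.3  73.  163.3] [484.5  73.1 156.3]
[[ 74  73  73  74  73  73  72  72  73  75  72  40  26  32  50  66  46  33
   58]
 [ 74  75  73  74  72  66  63  62  65  68  71  59  36  67  44  55  49  40
   51]
 [ 72  74  74  72  66 110 172 121  88  81  47  48  35  40  34  41  52  45
   38]
 [ 74  74  73  70  75 142 219 211 209 212 215 201  94  10  33  47  58  48
   32]
 [ 74  75  74  70  72 140 218 210 208 209 212 214 200 100  19  38  47  50
   40]
 [ 75  67  67  62  84 158 210 199 198 200 201 207 197  95  10  28  39  51
   46]
 [ 69  67  66  57 105 191 215 208 203 202 201 202 210 189   0  23  42  59
   67]
 [ 68  67  67  57 104 193 217 212 211 209 208 208 212 202  92  13  31  55
   65]
 [ 69  69  65  54 124 224 212 208 209 212 212 214 215 224 205   0  25  46
   57]
 [ 68  68  65  67 143 227 215 215 218 219 206 210 221 222 206  44  22  36
   51]
 [ 69  68  64  67 141 223 214 214 189 110  95 107 159 218 213 102  36  30
   43]
 [ 68  66  62  83 160 217 214 198 102  94 101 1
[... 2553 characters left out ...]
6 136 140 141 143 142 139 138 137 138 141 141 103]
 [137 140 142 143 141 117 103 133 142 140 140 142 134  76]
 [134 138 133 106 102  90  82  89 109 122 144 144 131  62]
 [135 142 135  91  91  84  96 105  82  92 117 145 126  49]
 [114 136  99  90  82  97 174 227  63  85 106 145 122  53]
 [101 125  98  83  77  83 103 115  76  79 108 147 117  53]
 [ 97 102  75  85  78  72  79  74  70  88  97 120 112  64]
 [ 89  54  70  96  80  62  71  58  62  96 116 138  83  66]
 [117  43  52  98  91  50  52  63  95 104 138 139  77  67]
 [122  24  30  56  92 104 100 103  95  85 148 130  64  68]
 [124  46  30  34  43  55  60  46  37  80 149 124  56  69]
 [121  40  28  32  34  34  35  29  35  95 148 113  55  71]]
```

```bash
python3 -m pendant '{"moves":[{"dx":0.0022,"dy":-0.001,"dz":0.015,"twist":0.01,"fingers":0.7},{"dx":0,"dy":0,"dz":0.015,"twist":0,"fingers":0.7},{"dx":0,"dy":0,"dz":0.01,"twist":0,"fingers":0.7},{"dx":0,"dy":0,"dz":0,"twist":0,"fingers":0.7},{"dx":0,"dy":0,"dz":0,"twist":0,"fingers":0.7}]}'; python3 - <<'E'
from h import *
go(471.2,27.5,110,1.376)
I=bot.get_image("top")[:,:,::-1];J=bot.get_image("side")[:,:,::-1]
cv2.imwrite("pics/t2.png",I);cv2.imwrite("pics/s2.png",J)
cv2.imwrite("pics/d.png",np.hstack([cv2.resize(I[235:275,300:335],(350,400)),cv2.resize(J[185:265,320:410],(450,400))]))
E
```

```text
time_s: 5.72
eef_pos: [471.5, 27.5, 112.4]
eef_rot: [3.141, -0.0, 1.375]
force: [0.3, -0.6, -2.3]
finger_gap: 44.1
finger_force: 62.5
pos [471.5  27.5 112.4] rot [ 3.1414e+00 -1.0000e-04  1.3749e+00] d [-0.0001 -0.0003  0.0024] twist -0.0011 F [ 0.3 -0.6 -2.3] gap 44.1 62.53612160682678 j [ 0.01  0.48 -0.21  2.25  0.24  0.43 -0.6 ] 5.725
```

View pics/d.png

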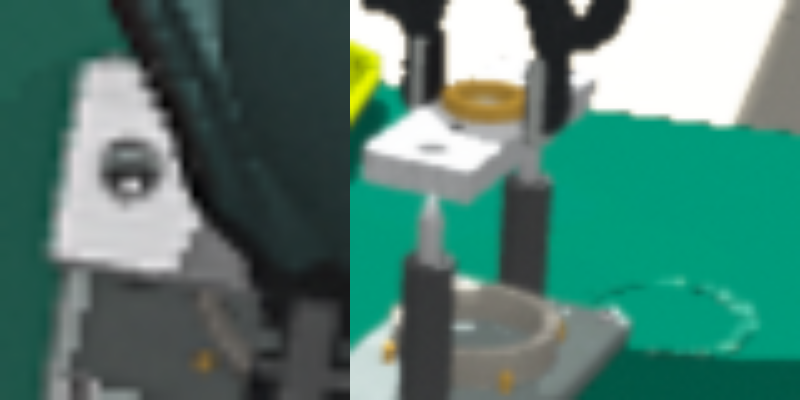

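The peg tip shows inside the guide hole, with the tip at (313.1,253.2) and the hole at (313,251.7). That matches the expected 1.5 px parallax, so they are aligned. Lowering.

```bash
python3 -m pendant '{"moves":[{"dx":0,"dy":0,"dz":0.006,"twist":0,"fingers":0.7},{"dx":0,"dy":0,"dz":0.006,"twist":0,"fingers":0.7},{"dx":0,"dy":0,"dz":0.005,"twist":0,"fingers":0.7},{"dx":0,"dy":0,"dz":0.005,"twist":0,"fingers":0.7},{"dx":0,"dy":0,"dz":0,"twist":0,"fingers":0.7}]}'; python3 -c "from h import *;go(471.2,27.5,78,1.376)"
```

```text
time_s: 6.45
eef_pos: [471.0, 27.5, 89.8]
eef_rot: [-3.141, 0.0, 1.375]
force: [-0.7, 0.1, -1.4]
finger_gap: 43.9
finger_force: 62.6
pos [471.   27.5  89.8] rot [-3.1406e+00  4.0000e-04  1.3750e+00] d [0.0001 0.0002 0.0118] twist -0.001 F [-0.7  0.1 -1.4] gap 43.9 62.585309743881226 j [-0.01  0.53 -0.19  2.26  0.26  0.37 -0.62] 6.45
```

```bash
python3 -m pendant '{"moves":[{"dx":0,"dy":0,"dz":0.004,"twist":0,"fingers":0.7},{"dx":0,"dy":0,"dz":0.004,"twist":0,"fingers":0.7},{"dx":0,"dy":0,"dz":0.002,"twist":0,"fingers":0.7},{"dx":0,"dy":0,"dz":0,"twist":0,"fingers":0.7}]}'; python3 -c "from h import *;go(471.2,27.5,78,1.376)"; python3 -m pendant '{"moves":[{"dx":0,"dy":0,"dz":0.001,"twist":0,"fingers":0.7},{"dx":0,"dy":0,"dz":0.001,"twist":0,"fingers":0.7},{"dx":0,"dy":0,"dz":0,"twist":0,"fingers":0.7}]}'
```

```text
time_s: 6.95
eef_pos: [471.2, 27.5, 80.1]
eef_rot: [-3.141, 0.0, 1.375]
force: [0.7, -0.2, -1.7]
finger_gap: 44.1
finger_force: 62.6
pos [471.2  27.5  80.1] rot [-3.1413e+00  1.0000e-04  1.3749e+00] d [ 0.     -0.      0.0021] twist -0.0011 F [ 0.7 -0.2 -1.7] gap 44.1 62.58935809135437 j [-0.02  0.54 -0.18  2.27  0.27  0.35 -0.62] 6.95
time_s: 7.32
eef_pos: [471.3, 27.5, 78.3]
eef_rot: [-3.142, 0.0, 1.375]
force: [0.8, -0.1, -2.4]
finger_gap: 44.1
finger_force: 62.6
```

```bash
python3 -m pendant '{"moves":[{"dx":0,"dy":0,"dz":0.001,"twist":0,"fingers":0.7},{"dx":0,"dy":0,"dz":0.001,"twist":0,"fingers":0.7},{"dx":0,"dy":0,"dz":0,"twist":0,"fingers":0.7}]}'
```

```text
time_s: 7.7
eef_pos: [471.4, 27.5, 77.8]
eef_rot: [3.141, 0.001, 1.375]
force: [-2.6, -0.7, 15.4]
finger_gap: 44.3
finger_force: 64.5
```

The force rose at the expected seated height, so I'll release and lift away.

```bash
python3 -m pendant '{"moves":[{"dx":0,"dy":0,"dz":-0.001,"twist":0,"fingers":0.35},{"dx":0,"dy":0,"dz":0,"twist":0,"fingers":0.3},{"dx":0,"dy":0,"dz":0,"twist":0,"fingers":0},{"dx":0,"dy":0,"dz":0,"twist":0,"fingers":0},{"dx":0,"dy":0,"dz":0,"twist":0,"fingers":0}]}';python3 -m pendant '{"moves":[{"dx":0,"dy":0,"dz":-0.02,"twist":0,"fingers":0},{"dx":0,"dy":0,"dz":-0.05,"twist":0,"fingers":0},{"dx":0,"dy":0,"dz":-0.06,"twist":0,"fingers":0},{"dx":0,"dy":0,"dz":-0.04,"twist":0,"fingers":0},{"dx":0,"dy":0,"dz":0,"twist":0,"fingers":0}]}'; python3 -c "from h import *;go(467,312.5,240,0.6)"
```

```text
time_s: 8.32
eef_pos: [471.3, 27.5, 77.2]
eef_rot: [-3.141, 0.0, 1.375]
force: [-0.4, 0.0, 0.8]
finger_gap: 85.5
finger_force: 0.0
time_s: 8.95
eef_pos: [473.6, 27.8, 250.4]
eef_rot: [3.134, -0.002, 1.374]
force: [-0.2, -0.0, -0.1]
finger_gap: 85.2
finger_force: 0.0
pos [473.6  27.8 250.4] rot [ 3.1342e+00 -1.9000e-03  1.3744e+00] d [ 0.2779 -0.0621  0.0105] twist 0.7744 F [-0.2 -0.  -0.1] gap 85.2 0.0 j [ 0.11  0.26 -0.32  2.13  0.12  0.76 -0.48] 8.95
```

```bash
python3 -m pendant '{"moves":[{"dx":0.05,"dy":-0.011,"dz":0,"twist":0,"fingers":0},{"dx":0.058,"dy":-0.013,"dz":0,"twist":0,"fingers":0},{"dx":0.058,"dy":-0.013,"dz":0,"twist":0,"fingers":0},{"dx":0.058,"dy":-0.013,"dz":0,"twist":0,"fingers":0},{"dx":0.054,"dy":-0.012,"dz":0,"twist":0,"fingers":0}]}';python3 -m pendant '{"moves":[{"dx":0,"dy":0,"dz":0,"twist":0,"fingers":0},{"dx":0,"dy":0,"dz":0,"twist":0,"fingers":0}]}'; python3 - <<'E'
from h import *
np.set_printoptions(precision=1,suppress=True)
go(467,312.5,141,1.374)
I=bot.get_image("top")[:,:,::-1];J=bot.get_image("side")[:,:,::-1]
cv2.imwrite("pics/t3.png",I);cv2.imwrite("pics/s3.png",J)
h=cv2.cvtColor(np.ascontiguousarray(I),cv2.COLOR_BGR2HSV)
# seated guide from top
for s,c,m in blobs((h[...,0]>10)&(h[...,0]<30)&(h[...,1]>90),(315,235,350,275),40):
  e=cv2.fitEllipse(cv2.findContours(m,0,2)[0][0]);print("brass top",s,e,plane("top",e[0],97))
g=cv2.cvtColor(np.ascontiguousarray(J),cv2.COLOR_BGR2HSV)
for s,c,m in blobs((g[...,0]>10)&(g[...,0]<30)&(g[...,1]>90),(325,200,375,250),15):
  e=cv2.fitEllipse(cv2.findContours(m,0,2)[0][0]);print("brass side",s,e,plane("side",e[0],97))
  print("expect guide side",proj("side",(473.5,26.5,97)))
cv2.imwrite("pics/e.png",np.hstack([cv2.resize(J[195:285,315:405],(400,400)),cv2.resize(J[150:350,255:355],(200,400)),cv2.resize(I[230:275,300:345],(200,200)).repeat(1,0) if 0 else cv2.resize(I[225:285,305:365],(200,400))]))
E
```

```text
time_s: 9.57
eef_pos: [463.6, 313.6, 245.6]
eef_rot: [-3.14, 0.002, 1.375]
force: [0.7, -0.5, 0.1]
finger_gap: 85.3
finger_force: 0.0
time_s: 9.82
eef_pos: [463.8, 311.2, 245.7]
eef_rot: [-3.14, 0.003, 1.375]
force: [0.0, -0.3, -0.9]
finger_gap: 85.7
finger_force: 0.0
pos [463.8 311.2 245.7] rot [-3.1  0.   1.4] d [0.  0.  0.1] twist 0.0014 F [ 0.  -0.3 -0.9] gap 85.7 0.0 j [-0.4  0.4 -0.4  2.   0.2  0.8 -1.1] 9.825
brass top [327 250  15  15 101] ((333.598876953125, 257.09893798828125), (13.949394226074219, 14.552033424377441), 12.643400192260742) [473.5  26.7  97. ]
brass side [338 216  17   9 115] ((345.8121032714844, 220.0653076171875), (8.083470344543457, 16.32784652709961), 95.01582336425781) [468.9  39.3  97. ]
expect guide side [345.2 217.6]
```

View pics/e.png

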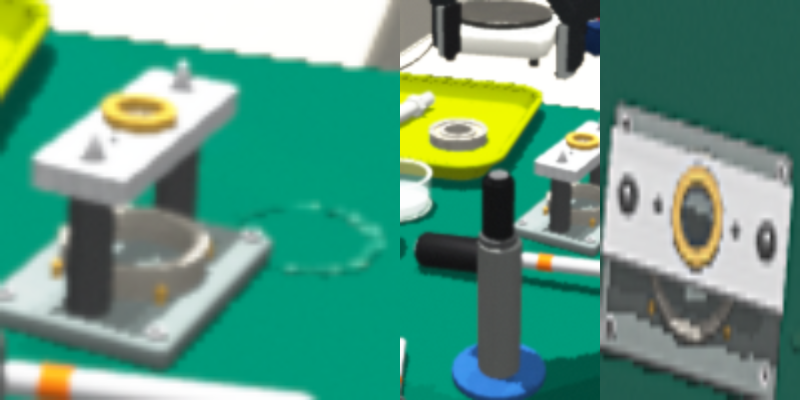

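The guide sits flat on both posts with both pegs through, bush centre about (473.5,26.7). The probe is still upright in its holder. Next I'll descend over the handle.

```bash
python3 -m pendant '{"moves":[{"dx":0.0015,"dy":0.0015,"dz":0.02,"twist":0,"fingers":0},{"dx":0,"dy":0,"dz":0,"twist":0,"fingers":0}]}'; python3 -c "
from h import *
np.set_printoptions(suppress=True)
go(465.5,312.5,141,1.374)"
```

```text
time_s: 10.18
eef_pos: [466.0, 310.7, 225.9]
eef_rot: [-3.139, 0.004, 1.372]
force: [-0.4, -0.6, 0.5]
finger_gap: 85.4
finger_force: 0.0
pos [466.  310.7 225.9] rot [-3.1394  0.0035  1.3723] d [ 0.0019 -0.0006  0.0849] twist -0.0017 F [-0.4 -0.6  0.5] gap 85.4 0.0 j [-0.38  0.42 -0.38  1.97  0.21  0.79 -1.08] 10.175
```

```bash
python3 -m pendant '{"moves":[{"dx":0.002,"dy":-0.0005,"dz":0.025,"twist":0,"fingers":0},{"dx":0,"dy":0,"dz":0.025,"twist":0,"fingers":0},{"dx":0,"dy":0,"dz":0.025,"twist":0,"fingers":0},{"dx":0,"dy":0,"dz":0.01,"twist":0,"fingers":0},{"dx":0,"dy":0,"dz":0,"twist":0,"fingers":0}]}'; python3 -c "
from h import *
np.set_printoptions(suppress=True)
go(465.5,312.5,141,1.374)"
```

```text
time_s: 10.8
eef_pos: [466.4, 314.9, 142.3]
eef_rot: [-3.141, 0.001, 1.374]
force: [0.4, 0.1, 1.3]
finger_gap: 85.3
finger_force: 0.0
pos [466.4 314.9 142.3] rot [-3.1412  0.0007  1.3741] d [-0.0025 -0.0004  0.0013] twist 0.0001 F [0.4 0.1 1.3] gap 85.3 0.0 j [-0.43  0.53 -0.33  2.04  0.28  0.62 -1.15] 10.8
```

```bash
python3 -m pendant '{"moves":[{"dx":-0.002,"dy":0,"dz":0.001,"twist":0,"fingers":0.3},{"dx":0,"dy":0,"dz":0,"twist":0,"fingers":0.55},{"dx":0,"dy":0,"dz":0,"twist":0,"fingers":0.9},{"dx":0,"dy":0,"dz":0,"twist":0,"fingers":0.9},{"dx":0,"dy":0,"dz":0,"twist":0,"fingers":0.9}]}' 60; python3 -m pendant '{"moves":[{"dx":0,"dy":0,"dz":0,"twist":0,"fingers":0.9},{"dx":0,"dy":0,"dz":0,"twist":0,"fingers":0.9}]}'; python3 -c "
from h import *
np.set_printoptions(suppress=True)
go(465.5,312.5,141,1.374)"
```

```text
time_s: 11.42
eef_pos: [466.3, 313.8, 141.9]
eef_rot: [3.141, -0.001, 1.375]
force: [0.2, -0.8, 5.3]
finger_gap: 22.3
finger_force: 58.7
time_s: 11.68
eef_pos: [466.3, 313.7, 141.9]
eef_rot: [3.141, -0.0, 1.375]
force: [0.3, -0.5, 5.6]
finger_gap: 22.6
finger_force: 58.7
pos [466.3 313.7 141.9] rot [ 3.1408 -0.0005  1.3748] d [-0.0014 -0.0006  0.0009] twist 0.0008 F [ 0.3 -0.5  5.6] gap 22.6 58.7033356691245 j [-0.43  0.53 -0.33  2.04  0.29  0.62 -1.15] 11.675
```

```bash
python3 -m pendant '{"moves":[{"dx":0,"dy":0,"dz":-0.006,"twist":0,"fingers":0.9},{"dx":0,"dy":0,"dz":-0.01,"twist":0,"fingers":0.9},{"dx":0,"dy":0,"dz":-0.012,"twist":0,"fingers":0.9},{"dx":0,"dy":0,"dz":-0.012,"twist":0,"fingers":0.9},{"dx":0,"dy":0,"dz":-0.006,"twist":0,"fingers":0.9}]}'; python3 -c "
from h import *
np.set_printoptions(suppress=True)
go(466.3,313.7,290,1.375)"
```

```text
time_s: 12.3
eef_pos: [466.3, 313.8, 188.5]
eef_rot: [3.14, -0.001, 1.375]
force: [-0.3, -0.4, -1.8]
finger_gap: 22.6
finger_force: 58.7
pos [466.3 313.8 188.5] rot [ 3.1405 -0.0012  1.3747] d [-0.      0.0001 -0.1015] twist -0.0003 F [-0.3 -0.4 -1.8] gap 22.6 58.69924790924415 j [-0.4   0.46 -0.36  2.01  0.24  0.71 -1.11] 12.3
```

```bash
python3 -m pendant '{"moves":[{"dx":0,"dy":0,"dz":-0.01,"twist":0,"fingers":0.9},{"dx":0,"dy":0,"dz":-0.014,"twist":0,"fingers":0.9},{"dx":0,"dy":0,"dz":-0.014,"twist":0,"fingers":0.9},{"dx":0,"dy":0,"dz":-0.014,"twist":0,"fingers":0.9},{"dx":0,"dy":0,"dz":-0.014,"twist":0,"fingers":0.9}]}'; python3 -m pendant '{"moves":[{"dx":0,"dy":0,"dz":-0.016,"twist":0,"fingers":0.9},{"dx":0,"dy":0,"dz":-0.016,"twist":0,"fingers":0.9},{"dx":0,"dy":0,"dz":0,"twist":0,"fingers":0.9},{"dx":0,"dy":0,"dz":0,"twist":0,"fingers":0.9}]}'; python3 -c "
from h import *
np.set_printoptions(suppress=True)
go(471.3,27.5,287,1.375)"
```

```text
time_s: 12.92
eef_pos: [465.9, 313.5, 254.4]
eef_rot: [3.141, -0.0, 1.375]
force: [0.2, -0.9, -1.5]
finger_gap: 22.9
finger_force: 58.8
time_s: 13.42
eef_pos: [465.6, 313.2, 285.0]
eef_rot: [-3.141, 0.001, 1.375]
force: [0.0, -0.1, -1.5]
finger_gap: 22.6
finger_force: 58.8
pos [465.6 313.2 285. ] rot [-3.1411  0.0006  1.3749] d [-0.2792  0.0612 -0.0019] twist -0.0001 F [ 0.  -0.1 -1.5] gap 22.6 58.77104620914906 j [-0.36  0.35 -0.4   1.91  0.17  0.91 -1.04] 13.425
```

```bash
python3 -m pendant '{"moves":[{"dx":-0.03,"dy":0.0065,"dz":0,"twist":0,"fingers":0.9},{"dx":-0.045,"dy":0.01,"dz":0,"twist":0,"fingers":0.9},{"dx":-0.05,"dy":0.011,"dz":0,"twist":0,"fingers":0.9},{"dx":-0.05,"dy":0.011,"dz":0,"twist":0,"fingers":0.9},{"dx":-0.045,"dy":0.01,"dz":0,"twist":0,"fingers":0.9}]}';python3 -m pendant '{"moves":[{"dx":-0.035,"dy":0.0075,"dz":0,"twist":0,"fingers":0.9},{"dx":-0.024,"dy":0.005,"dz":0,"twist":0,"fingers":0.9},{"dx":0,"dy":0,"dz":0,"twist":0,"fingers":0.9},{"dx":0,"dy":0,"dz":0,"twist":0,"fingers":0.9}]}'; python3 - <<'E'
from h import *
np.set_printoptions(suppress=True,precision=1)
go(471.3,27.5,231,1.375)
I=bot.get_image("top")[:,:,::-1];J=np.ascontiguousarray(bot.get_image("side")[:,:,::-1])
cv2.imwrite("pics/t4.png",I);cv2.imwrite("pics/s4.png",J)
g=cv2.cvtColor(J,cv2.COLOR_BGR2HSV)
for s,c,m in blobs((g[...,0]<14)&(g[...,1]>150)&(g[...,2]>120),(300,100,400,300),5): print("orange",s,c)
print(proj("side",(471.3,27.5,155+76.5)),proj("side",(471.3,27.5,155)))
E
```

```text
time_s: 14.05
eef_pos: [469.9, 86.1, 284.5]
eef_rot: [-3.14, 0.001, 1.374]
force: [0.6, -0.1, -2.1]
finger_gap: 22.3
finger_force: 58.8
time_s: 14.55
eef_pos: [471.2, 29.0, 285.0]
eef_rot: [-3.141, -0.001, 1.376]
force: [0.5, -0.0, -0.9]
finger_gap: 22.3
finger_force: 58.8
pos [471.2  29.  285. ] rot [-3.1 -0.   1.4] d [-0.   0.   0.1] twist 0.0009 F [ 0.5 -0.  -0.9] gap 22.3 58.76175558543764 j [ 0.1  0.2 -0.3  2.1  0.1  0.8 -0.5] 14.55
orange [347 154   4   5  20] [348.5 156. ]
orange [323 281   7   4  18] [326.4 282.8]
[349.2 154.6] [347.4 191.5]
```

```bash
python3 - <<'E'
from h import *
J=cv2.imread("pics/s4.png");g=cv2.cvtColor(J,cv2.COLOR_BGR2GRAY)
for r in range(118,200,5): print(r,g[r,336:362])
cv2.imwrite("pics/f.png",cv2.resize(J[110:270,300:400],(480,600*160//125 if 0 else 600),interpolation=cv2.INTER_CUBIC))
E
```

```text
118 [148 115  46  52  96 122  95  38  22  17  18  18  18  19  20  21  20  25
  52 100 125 123  86  37  30  30]
123 [149 134  95  69 101 112  80  33  22  18  18  17  18  22  20  20  19  29
  73 112 125 107  66  36  31  31]
128 [150 151 151 153 157 160 152 109  37  17  17  18  19  19  21  21  20  30
  80 116 121 121 122 117  94  68]
133 [254 254 254 254 248 235 229 185  59  17  20  18  19  21  20  19  18  20
  20  23  51  74  94  96  82  93]
138 [254 254 254 253 238 219 230 190 103  88  91  80  62  62  62  63  84 108
 105 114 196 242 248 247 246 246]
143 [254 254 254 253 237 188 183 184 184 181 148 102 124 134 133 123 159 206
 209 205 200 196 192 189 185 184]
148 [254 254 254 253 236 191 184 183 184 180 153 115 128 134 138 158 180 174
 160 152 140 135 129 127 137 159]
153 [255 255 255 254 234 187 181 183 182 180 160 128 129 132 135 154 177 172
 157 152 155 160 163 168 168 168]
158 [216 140  80  75  74 124 178 181 177 147  91  97  99 101 104 140 173 148
  93  84  85  87  86  85  83  94]
163 [126  79  31  20  37 100 161 177 175 150 109 126 133 133 109  66  64  64
  64  65  65  66  66  65  61  56]
168 [254 254 254 254 254 255 254 254 253 236 135 127 133 131 104  45  33  32
  33  31  30  29  31  32  28  31]
173 [255 254 254 254 254 254 254 255 254 250 157 131 133 119  82  37  28  31
  32  31  32  31  31  29  29  29]
178 [254 254 254 254 254 254 254 254 254 250 158 132 132 125 180 227 188 197
 217 220 234 250 254 254 254 254]
183 [255 254 254 255 255 255 254 254 249 142 125 131 148 232 254 255 255 255
 255 255 255 255 255 254 254 255]
188 [255 255 255 255 255 255 254 254 250 159 130 132 146 232 254 255 255 255
 255 255 255 254 254 254 255 254]
193 [255 255 254 255 255 255 255 255 254 250 206 238 254 255 255 255 254 254
 255 254 255 254 254 255 255 255]
198 [254 255 254 255 255 254 255 255 255 255 255 255 255 255 254 254 255 254
 254 255 254 255 255 254 254 255]
```

View pics/f.png

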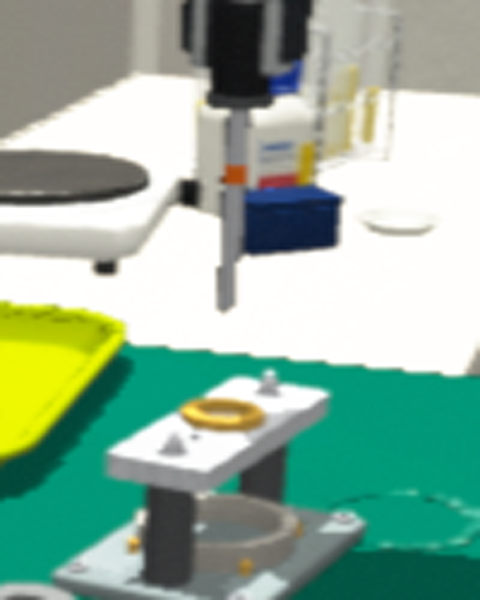

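The side view shows the rod upright. Its axis is within about 1 mm of the vertical through the bush in the image's sideways direction, with the tip at (346.3,193). I'll shift slightly in y and descend to just above the hole.

```bash
python3 -m pendant '{"moves":[{"dx":-0.0032,"dy":0,"dz":0.01,"twist":0,"fingers":0.9},{"dx":0,"dy":0,"dz":0.015,"twist":0,"fingers":0.9},{"dx":0,"dy":0,"dz":0.015,"twist":0,"fingers":0.9},{"dx":0,"dy":0,"dz":0,"twist":0,"fingers":0.9},{"dx":0,"dy":0,"dz":0,"twist":0,"fingers":0.9}]}'; python3 - <<'E'
from h import *
np.set_printoptions(suppress=True,precision=1)
go(470.8,25.8,235,1.375)
J=np.ascontiguousarray(bot.get_image("side")[:,:,::-1]);cv2.imwrite("pics/s5.png",J)
cv2.imwrite("pics/t5.png",bot.get_image("top")[:,:,::-1])
g=cv2.cvtColor(J,cv2.COLOR_BGR2HSV)
for s,c,m in blobs((g[...,0]<14)&(g[...,1]>150)&(g[...,2]>120),(330,150,365,250),5): print("orange",s,c)
g=cv2.cvtColor(J,cv2.COLOR_BGR2GRAY)
for r in (190,195,200,205,208,210,212,214,216,218,220,222): print(r,g[r,336:360])
E
```

```text
time_s: 15.28
eef_pos: [470.9, 24.9, 245.1]
eef_rot: [-3.141, -0.0, 1.375]
force: [-0.2, 0.0, -1.4]
finger_gap: 22.7
finger_force: 58.8
pos [470.9  24.9 245.1] rot [-3.1 -0.   1.4] d [ 0. -0.  0.] twist -0.0001 F [-0.2  0.  -1.4] gap 22.7 58.826185445068404 j [ 0.1  0.3 -0.3  2.1  0.1  0.8 -0.5] 15.275
orange [359 157   3   2   5] [360.2 157.4]
orange [347 173   4   5  17] [348.3 175.1]
190 [255 255 255 255 255 255 255 255 254 251 159 133 135 136 227 254 255 255
 255 255 255 255 255 255]
195 [254 255 255 255 255 255 255 254 251 159 128 133 149 232 254 255 255 255
 255 255 255 255 255 255]
200 [255 255 255 255 255 255 255 254 250 148 128 132 149 231 254 255 255 255
 255 255 255 255 255 254]
205 [104 104 105 104 105 103 104 105 118 124 130 132 128 117 106 105 128 156
 159 158 159 155 146 154]
208 [105 105 105 106 106 105 105 107 117 126 130 131 126 117 107 104 104 104
 114 145 163 123 105 104]
210 [106 106 105 106 106 106 105 104 111 119 127 137 157 178 180 174 151 133
 141 181 190 145 111 104]
212 [105 105 105 106 105 105 106 106 115 141 203 248 254 254 255 254 254 251
 198 170 166 161 175 191]
214 [105 105 105 105 105 109 131 187 242 254 254 255 255 255 255 254 251 208
 160 153 151 172 232 253]
216 [105 107 119 131 142 147 164 194 191 191 196 205 215 225 241 250 253 253
 253 251 249 248 252 254]
218 [117 158 217 230 216 154 125 121 121 121 122 122 120 119 121 132 161 197
 239 252 253 249 227 219]
220 [221 217 180 213 226 221 203 187 184 179 176 167 156 144 139 143 157 164
 167 184 201 202 202 199]
222 [254 252 203 134 127 133 150 167 181 184 189 195 186 153 140 134 127 123
 138 176 199 199 186 160]
```

```bash
python3 - <<'E'
from h import *
np.set_printoptions(suppress=True,precision=2)
G=(471.3,26.6)
for n,p in(("mouth",(*G,97)),("tip",(470.9,26,115.2)),("band",(470.9,26,191.7)),("handlebottom",(470.9,26,115.2+112)),("y+3 band",(470.9,29,191.7)),("z+3 band",(470.9,26,194.7))):print(n,proj("side",p))
J=cv2.imread("pics/s5.png");h=cv2.cvtColor(J,cv2.COLOR_BGR2HSV)
for r in range(212,232):print(r,''.join('B' if (10<a[0]<32 and a[1]>90) else '.' for a in h[r,330:362]))
for r in range(168,182):print(r,J[r,346:352,0],J[r,346:352,2])
E
```

```text
mouth [346.16 217.74]
tip [346.83 209.53]
band [348.59 173.91]
handlebottom [349.44 156.57]
y+3 band [348.24 174.3 ]
z+3 band [348.66 172.46]
212 ................................
213 ................................
214 ................................
215 ................................
216 .............BBBBB..............
217 .........BBBBBBBBBBBBB..........
218 ........BBBBBBBBBBBBBBBB........
219 ........BBBBBBBBBBBBBBBBB.......
220 ........BBBBBBB....BBBBBB.......
221 .........BBBBBBBBBBBBBBBB.......
222 .........BBBBBBBBBBBBBBBB.......
223 ..........BBBBBBBBBBBBBB........
224 ..............BBBBBBBB..........
225 ................................
226 ................................
227 ................................
228 ................................
229 ................................
230 ................................
231 ................................
168 [191 134 134 136 124  91] [208 137 133 134 122  80]
169 [241 150 133 135 122  89] [250 158 133 136 121  77]
170 [244 154 134 136 124  88] [251 160 132 135 122  77]
171 [242 151 134 134 122  87] [250 158 134 134 121  77]
172 [215 132 124 128 114  81] [231 148 138 139 123  81]
173 [113  54  61  72  61  44] [164 152 159 154 142  98]
174 [88 17 19 23 23 36] [162 157 166 166 149  97]
175 [89 14 16 16 16 34] [163 158 168 168 150  95]
176 [88 16 16 18 19 38] [161 159 167 167 147  93]
177 [98 42 41 46 70 92] [154 155 162 165 155 117]
178 [126 101 104 115 178 218] [149 138 144 153 205 232]
179 [136 126 132 147 222 252] [147 128 135 152 235 254]
180 [138 129 134 148 225 253] [146 128 133 151 237 255]
181 [138 129 135 149 225 253] [148 129 135 152 237 255]
```

```bash
python3 -m pendant '{"moves":[{"dx":0.001,"dy":0,"dz":0.006,"twist":0,"fingers":0.9},{"dx":0,"dy":0,"dz":0.006,"twist":0,"fingers":0.9},{"dx":0,"dy":0,"dz":0.006,"twist":0,"fingers":0.9},{"dx":0,"dy":0,"dz":0.006,"twist":0,"fingers":0.9},{"dx":0,"dy":0,"dz":0,"twist":0,"fingers":0.9}]}'; python3 - <<'E'
from h import *
np.set_printoptions(suppress=True,precision=4)
go(471,25.9,150.5,1.375)
J=np.ascontiguousarray(bot.get_image("side")[:,:,::-1]);cv2.imwrite("pics/s6.png",J)
T=np.ascontiguousarray(bot.get_image("top")[:,:,::-1]);cv2.imwrite("pics/t6.png",T)
cv2.imwrite("pics/g.png",np.hstack([cv2.resize(J[190:240,320:375],(550,500),interpolation=cv2.INTER_CUBIC),cv2.resize(T[230:280,310:335],(250,500),interpolation=cv2.INTER_CUBIC)]))
E
```

```text
time_s: 16.0
eef_pos: [470.5, 25.7, 220.7]
eef_rot: [-3.14, 0.0, 1.375]
force: [-0.7, 0.2, -0.9]
finger_gap: 22.4
finger_force: 58.8
pos [470.5  25.7 220.7] rot [-3.1402  0.0004  1.3748] d [0.0003 0.0005 0.0702] twist -0.0002 F [-0.7  0.2 -0.9] gap 22.4 58.831241943407804 j [ 0.09  0.3  -0.29  2.17  0.13  0.69 -0.49] 16.0
```

View pics/g.png

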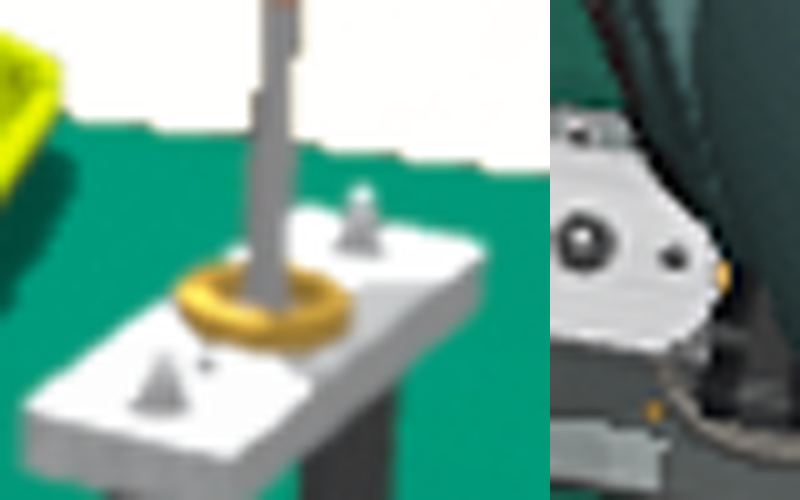

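The rod has entered the hole: rod at crop x≈268, bush centre about 264, which is under 1 mm off. No contact force. Continuing down.

```bash
python3 -m pendant '{"moves":[{"dx":0,"dy":0.0005,"dz":0.007,"twist":0,"fingers":0.9},{"dx":0,"dy":0,"dz":0.007,"twist":0,"fingers":0.9},{"dx":0,"dy":0,"dz":0.007,"twist":0,"fingers":0.9},{"dx":0,"dy":0,"dz":0.007,"twist":0,"fingers":0.9},{"dx":0,"dy":0,"dz":0,"twist":0,"fingers":0.9}]}'; python3 -c "
from h import *
np.set_printoptions(suppress=True,precision=4)
go(471,25.9,150.5,1.375)"
```

```text
time_s: 16.73
eef_pos: [471.0, 25.7, 192.6]
eef_rot: [-3.14, 0.0, 1.375]
force: [-0.3, 0.1, -2.3]
finger_gap: 22.5
finger_force: 58.8
pos [471.   25.7 192.6] rot [-3.14    0.0004  1.375 ] d [0.0003 0.0001 0.0421] twist -0.0 F [-0.3  0.1 -2.3] gap 22.5 58.83479656535201 j [ 0.07  0.35 -0.28  2.19  0.16  0.62 -0.52] 16.725
```

```bash
python3 -m pendant '{"moves":[{"dx":0,"dy":0,"dz":0.007,"twist":0,"fingers":0.9},{"dx":0,"dy":0,"dz":0.007,"twist":0,"fingers":0.9},{"dx":0,"dy":0,"dz":0.007,"twist":0,"fingers":0.9},{"dx":0,"dy":0,"dz":0.007,"twist":0,"fingers":0.9},{"dx":0,"dy":0,"dz":0.003,"twist":0,"fingers":0.9}]}'; python3 -c "
from h import *
np.set_printoptions(suppress=True,precision=4)
go(471,25.9,150.5,1.375)"
```

```text
time_s: 17.35
eef_pos: [471.2, 25.7, 161.7]
eef_rot: [-3.141, 0.0, 1.375]
force: [-0.1, -0.1, -1.7]
finger_gap: 22.5
finger_force: 58.8
pos [471.2  25.7 161.7] rot [-3.1407  0.0002  1.3749] d [ 0.0001 -0.0002  0.0112] twist -0.0001 F [-0.1 -0.1 -1.7] gap 22.5 58.83516980102286 j [ 0.05  0.4  -0.26  2.22  0.19  0.55 -0.55] 17.35
```

```bash
python3 -m pendant '{"moves":[{"dx":0,"dy":0,"dz":0.006,"twist":0,"fingers":0.9},{"dx":0,"dy":0,"dz":0.004,"twist":0,"fingers":0.9},{"dx":0,"dy":0,"dz":0.001,"twist":0,"fingers":0.9},{"dx":0,"dy":0,"dz":0,"twist":0,"fingers":0.9},{"dx":0,"dy":0,"dz":0,"twist":0,"fingers":0.9}]}'; python3 - <<'E'
from h import *
np.set_printoptions(suppress=True,precision=4)
go(471,25.9,150.5,1.375)
J=np.ascontiguousarray(bot.get_image("side")[:,:,::-1]);cv2.imwrite("pics/s7.png",J)
h=cv2.cvtColor(J,cv2.COLOR_BGR2HSV)
for r in range(205,228):print(r,''.join('O' if (a[0]<=11 and a[1]>120) else 'B' if (11<a[0]<32 and a[1]>90) else '.' for a in h[r,330:362]), h[r,343:349,0])
E
```

```text
time_s: 17.98
eef_pos: [471.7, 25.7, 151.5]
eef_rot: [3.141, -0.0, 1.375]
force: [0.3, -0.0, -0.8]
finger_gap: 22.8
finger_force: 58.8
pos [471.7  25.7 151.5] rot [ 3.1412 -0.0001  1.3748] d [ 0.0001 -0.0007  0.001 ] twist -0.0002 F [ 0.3 -0.  -0.8] gap 22.8 58.83520071627572 j [ 0.05  0.42 -0.25  2.22  0.2   0.52 -0.56] 17.975
205 ................................ [ 83  82  85 120  90  85]
206 ................................ [ 83  82  85 120 105  83]
207 ................................ [ 83  82  90 135  98  83]
208 ................................ [ 83  83  90 130 105  84]
209 ................................ [83 83 90  0 90 81]
210 ................................ [ 83  83  90 120 100  83]
211 ................................ [ 83  85 100 135 105  83]
212 ................................ [ 83  83 110 120 150 120]
213 ................................ [ 83  83  98 120 120   0]
214 ................................ [ 83  85 100 105  90 105]
215 ................................ [ 73  42   0 170   6  17]
216 .............BB................. [21 13  9  8 10 16]
217 ..........BBBBBOOBBBBB.......... [17 12 11 11 12 15]
218 ........BBBBBBBBBBBBBBBB........ [16 12 12 12 12 14]
219 ........BBBBBBBBBBBBBBBBB....... [16 13 12 12 12 14]
220 ........BBBBBBBBBBBBBBBBB....... [17 14 14 13 13 15]
221 ........BBBBBBBBBBBBBBBBB....... [20 18 18 18 17 18]
222 .........BBBBBBBBBBBBBBBB....... [20 20 21 20 20 20]
223 ..........BBBBBBBBBBBBBB........ [20 20 20 20 20 20]
224 ............BBBBBBBBBB.......... [20 20 20 20 21 20]
225 ................................ [20 20 20 20 20 20]
226 ................................ [120  60  45   0   0  30]
227 ................................ [  0  90 110 105 110 105]
```

```bash
python3 -m pendant '{"moves":[{"dx":0.0005,"dy":-0.0003,"dz":0.001,"twist":0,"fingers":0.9},{"dx":0,"dy":0,"dz":0,"twist":0,"fingers":0.9},{"dx":0,"dy":0,"dz":0,"twist":0,"fingers":0.9},{"dx":0,"dy":0,"dz":0,"twist":0,"fingers":0.9},{"dx":0,"dy":0,"dz":0,"twist":0,"fingers":0.9}]}'; python3 -c "
from h import *
np.set_printoptions(suppress=True,precision=4)
go(471,26.4,150.5,1.375);print(abs(bot.state()['qvel']).max());print(bot.hand_in())"
```

```text
time_s: 18.65
eef_pos: [471.3, 26.2, 150.3]
eef_rot: [-3.142, 0.0, 1.375]
force: [-0.4, 0.2, -1.3]
finger_gap: 22.4
finger_force: 58.8
pos [471.3  26.2 150.3] rot [-3.1416  0.      1.3748] d [ 0.0001 -0.0003 -0.0002] twist -0.0002 F [-0.4  0.2 -1.3] gap 22.4 58.834770096000284 j [ 0.04  0.42 -0.25  2.23  0.2   0.52 -0.56] 18.65
0.0008001672402911522
the job is handed in; nothing more can be done
None
```

I handed the job in at 18.7 s, and no verdict came back: the guide is seated on both pegs and let go, and the probe is held still and upright in the guide hole with the tip at about ring mid height; no contact force showed, centring across the camera's line of sight is good to about 1 mm, along it (mostly y) I could only place it to about 2 mm, and the two free-standing look-alike probes toppled partway through but ended clear of everything.

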